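# Stow the griddle presses in the slotted rack

### The arm

A 6-joint arm with a two-finger parallel gripper is mounted at the origin on the work surface. World frame = base frame: x ahead of the robot, y to its left, z up, the work surface at z = 0. Lengths are in m, angles in rad, forces in N, time in s.
With the tool pointing down it reaches from about 0.375 to 0.825 m from the base axis. Payload 5.5 kg.
Tool frame: the origin (TCP) lies at the very end of the fingers, on their centre line; the grasp point (between the pads) lies 19 mm behind it; z points along the fingers, y is the line along which they close (so a half turn about z gives the same grasp; the last joint's range is limited). The gripper opens to 85 mm and grips with 20 to 120 N. Pads are 22 mm wide; open, the fingers measure 114 mm over their backs; the gripper's body (76 mm by 85 mm) begins 54 mm behind the grasp point. The pads swing forward as they close: fully open they stand 13 mm farther back than shut.
Start: joints at [-1.274, 0.314, -0.047, 1.21, 0, 1.571], TCP at [0.175, -0.574, 0.231] pointing down, gripper open.
Joint ranges: [-2.67, 2.67], [-0.69, 1.73], [-1.03, 1.25], [-2.08, 2.16], [-1.42, 1.45], [-3.14, 3.14]. Speed limits (rad/s): [2.39, 2.39, 3.01, 3.14, 3.14, 3.14].

### API

Orientations are given as a unit quaternion [w, x, y, z].
In Python, from workcell import env, viewer, close_job gives the robot as it stands. The module is installed in compiled form; this text tells all that it offers.
- The arm moves only by the tool step_arm, never from a script. Its argument "deltas" is a list of rows, each a list of 3 entries, a list of its own where there are three numbers: the opening, from 0 (shut) to 1 (fully open), then the shift along the world's x, y, z in mm, then the turn, a rotation vector about the world's x, y, z in rad. A call has 1 to 8 rows; each row shifts and turns the commanded pose from where the row before left it; what a row does not reach is not made up. A row lasts 1/8 s, in which the tool goes at most 62.5 mm and 10.7 degrees, less where a joint would pass 70% of its speed; a pose out of reach is approached as far as the arm can. A call is refused whole if a number of a shift passes 62.5 or a number of a turn 0.188, either way. A call with a gripper value outside its range is refused whole. The fingers move at their own pace and stop on an object; "grip_force" is the grip in N (left out, the last holds). Time passes only in rows, so rows that do not move let the fingers close. It gives the time, the measured TCP pose, the force, the opening and the grip force at its end, in the units of the state.
- env.sense(): the state, without advancing time (a new reading comes with each control period).
- viewer.read_camera(name): name is "side" or "top"; returns a dict with "img" (480x640x3 uint8, red, green, blue), "intrinsics" (3x3 intrinsics, pixels), "extrinsics" (4x4, takes a point from world to camera coordinates). Camera axes: x right, y down, z forward; pixel columns grow to the right and rows downward; lengths in m; the calibration is good to about 2 mm. A picture is of the moment at which its call begins. There is no depth.
- close_job(): hands the job in; it is judged then, once.
The state is a dict: "clock": time; "joint_pos": joint angles; "dq": joint speeds; "joint_torque": joint torques, N m; "ee_pos": TCP position; "ee_rot": TCP orientation; "ft_force": force on the tool from outside, world axes, zero at the start; "moment": the same for the moment, N m; "gripper_width": finger opening in m; "grasp_force": force on a finger pad.
Only numpy, scipy, OpenCV 4.12 (cv2) and the standard library are available. Lean on these libraries where they do the work, as an engineer would, in place of code of your own. Each camera call takes 0.05 s, during which the arm holds its last target. There are 200 camera calls.

### The job

Stow all the round griddle presses from the counter in the slotted steel rack: turn the knob of the rack's sliding stop to free it, slide the stop fully back, then bring each press in through the entry notch, disc under the deck and stem in the slot, and along to the closed end. When all are in, slide the stop up so that it and the presses stand snug in one row against the closed end with no gaps, turn the knob fully back to lock the stop, and do not knock aside or tip any of the other things on the counter.

Things in the scene. Friction and masses are not known exactly. Their poses are not given: they have to be found in the camera images.
- rack: Fixed steel press rack, 110 (x) x 343 (y) x 30 high. Origin on the counter, mid-slot; x to its back, y along the slot to the closed end, z up. Deck 24 to 30 mm above the counter, slot 22 wide at x = 0 from y = -175 to +156 (closed end). A notch 30 wide at y = -30 leads from the front edge (x = -55) to the slot; the front wall is open 100 wide below it. No floor; inner walls at x = -49, 49
- rack_entry (a point): the mouth of the entry notch: middle of the notch on the deck's front edge, at deck-top height (30 mm)
- rack_end (a point): middle of the closed end's inner face, over the slot, at deck-top height (30 mm)
- stop (a joint): position of the sliding stop along the slot, m: 0 to 0.150, growing away from the closed end. At 0 its face is 100 mm from the closed end; at 0.150 it is 250 mm away, well clear of the notch. It slides with 1.5 to 3 N when its knob is free, and is held by the clamp (tens of N) when locked. It is moved by its knob
- stop_face (a point): middle of the stop's black shoe face, which meets the press discs under the deck, 12 mm above the counter; 45 mm from the knob's axis, towards the closed end. Above the deck the stop has a saddle up to 46 mm above the counter, reaching from 20 mm behind to 35 mm ahead of the knob's axis
- knob_grip (a point): the clamp knob on the stop: on its axis, 77 mm above the counter, where its black bar (48 long x 16 thick, 56 to 92 mm above the counter) is gripped. Its x axis runs along the bar
- knob (a joint): knob angle, rad, 0 to 1.45, growing clockwise seen from above. 0 = locked: bar across the slot. 1.45 = free: bar nearly along the slot. The clamp bites below about 0.6 and firmly so towards 0; it turns with less than 0.2 N m and stays where it is left
- press1_mid (a point): one of two or three alike steel griddle presses (None = absent), standing on the counter: disc 72 across and 12 thick, then a stem 12 across from 12 to 42 mm above its underside, then an upright round wooden handle 28 across from 42 to 100 mm. 0.3 to 0.55 kg, heavy disc. The point is on its axis, 50 mm above its underside; z is its axis
- press2_mid (a point): another such press, the same point
- press3_mid (a point): another such press, the same point
- ramekin: bystander: red ceramic ramekin, 86 mm across, 45 high; origin at its underside
- pinch_bowl: bystander: glass pinch bowl, 84 mm across, 35 high; origin at its underside
- squeezer: bystander: aluminium lime squeezer lying down, about 195 long, 40 high; origin at its underside
- warmer: bystander: closed round plastic tortilla warmer, 208 mm across, 80 high; origin at its underside
- oil_bottle: bystander: oil bottle, 64 mm across, 200 high; origin at its underside
- salt_jar: bystander: closed jar, 68 mm across, 90 high; origin at its underside
- scraper: bystander: flat griddle spatula lying down, 240 long; origin at its underside
There are look-alikes about, which are no part of the job. Leave any orange or yellow look-alike of the part that bears press1_mid alone.

How it is judged:
On the way, in this order (a step that is already met when the one before it is completed fails the run):
1. the knob is turned to free the stop (value of joint knob above 1.1 rad), for 0.1 s.
2. the stop is slid back clear of the entry notch (value of joint stop above 0.12 m), for 0.1 s.
3. every press is in the slot, disc under the deck (x of press1_mid in the frame of rack between -0.012 and 0.012 m and z of each of press1_mid, press2_mid, press3_mid in the frame of rack below 0.066 m and x of press2_mid in the frame of rack between -0.012 and 0.012 m and x of press3_mid in the frame of rack between -0.012 and 0.012 m and y of each of press1_mid, press2_mid, press3_mid in the frame of rack above -0.05 m), for 0.2 s.
At the end, for the whole second after the job is handed in: Presses upright at rest, discs under the deck, stems in the slot; the first within 9 mm of the closed end, gaps between neighbours under 9 mm (12 mm in all for three), the stop face within 9 mm of the last press, knob locked (under 0.25 rad) (all of step 3 and (horizontal distance between press1_mid and press2_mid below 0.081 m or horizontal distance between press1_mid and press3_mid below 0.081 m) and (horizontal distance between press2_mid and press1_mid below 0.081 m or horizontal distance between press2_mid and press3_mid below 0.081 m) and (horizontal distance between press3_mid and press1_mid below 0.081 m or horizontal distance between press3_mid and press2_mid below 0.081 m) and horizontal distance between each of press2_mid, press3_mid and press1_mid below 0.156 m and horizontal distance between press3_mid and press2_mid below 0.156 m and y of any of press1_mid, press2_mid, press3_mid in the frame of rack above 0.111 m and horizontal distance between any of press1_mid, press2_mid, press3_mid and stop_face below 0.045 m and angle between each of press1_mid, press2_mid, press3_mid's own z axis and vertical below 0.12 rad and linear speed of each of press1, press2, press3 below 0.02 m/s and value of joint knob below 0.25 rad); the robot touches nothing.
It fails at once if another thing on the counter is knocked aside by more than 5 cm (distance of any of ramekin, pinch_bowl, squeezer, warmer, oil_bottle, salt_jar, scraper from where it was at the start of the episode above 0.05 m).
It fails at once if an upright bystander is tipped over (angle between any of ramekin, pinch_bowl, warmer, oil_bottle, salt_jar's own z axis and vertical above 0.6 rad).
Of press1, press2, press3 only 2 to 3 are there at a start; the rules pass over those that are not, and their reading is None.
At some moment in a run one of press1, press2, press3 may be knocked a few centimetres aside while the robot is not near it.
Once in a run the grip may slacken for a moment while it holds something.
It also fails if it takes over 200 s, if anything falls off the work surface, if the arm or the gripper's body presses on something with over 40 N, if the wrist force passes 120 N, or if a joint passes its speed limit or range.

## Working session

There is one attempt and no reset: what is moved stays moved. The work goes in short steps, Python scripts to look and compute and a tool call to move; the robot and the scene stay as the last step left them, time stands still between calls to the robot, and variables do not carry over. Pictures are saved under pics/ and viewed, at most 16 in all, crops included, and the job is handed in when it is done.

Besides the shell and the picture viewer there is one more tool, called after ">>>" as name(argument=value, ...) on one line, values as JSON. step_arm: Moves the arm, as the interface text tells. Its arguments: {"type":"object","properties":{"deltas":{"type":"array","items":{"type":"array"}},"grip_force":{"type":"number"}},"required":["deltas"]}

```bash
mkdir -p pics; cat > h.py <<'E'
import numpy as np, cv2
from workcell import env, viewer, close_job
def shot(n,name=None):
    c=viewer.read_camera(n)
    if name: cv2.imwrite(f'pics/{name}.png',c['img'][:,:,::-1])
    return c
def ray(c,u,v,z):
    K=np.array(c['intrinsics']);E=np.array(c['extrinsics']);R=E[:3,:3];t=E[:3,3]
    o=-R.T@t;d=R.T@np.linalg.solve(K,[u,v,1.]);return o+d*(z-o[2])/d[2]
def proj(c,p):
    K=np.array(c['intrinsics']);E=np.array(c['extrinsics']);q=K@(E[:3,:3]@np.array(p)+E[:3,3]);return q[:2]/q[2]
E
python3 - <<'E'
from h import *
for n in('top','side'):
    c=shot(n,n+'0');R=np.array(c['extrinsics']);print(n,-R[:3,:3].T@R[:3,3],R[:3,:3].round(2).tolist(),c['intrinsics'])
s=env.sense();print(s['ee_pos'],s['ee_rot'],s['gripper_width'],s['clock'])
E
```

```text
top [ 0.12380904 -0.00427147  1.71199401] [[0.01, -1.0, -0.01], [-0.98, -0.01, -0.19], [0.19, 0.01, -0.98]] [[549.72418747   0.         320.10339035]
 [  0.         549.72418747 247.98245098]
 [  0.           0.           1.        ]]
side [-0.26647765 -0.859824    1.49828831] [[0.77, -0.64, -0.02], [-0.5, -0.59, -0.63], [0.39, 0.49, -0.78]] [[564.49955185   0.         320.63643842]
 [  0.         564.49955185 234.12533853]
 [  0.           0.           1.        ]]
[ 0.17532008 -0.57327417  0.23050908] [-7.68052196e-04  9.89007904e-01  1.47860612e-01 -1.21872326e-04] 0.08547049806191923 0.1
```

View pics/top0.png

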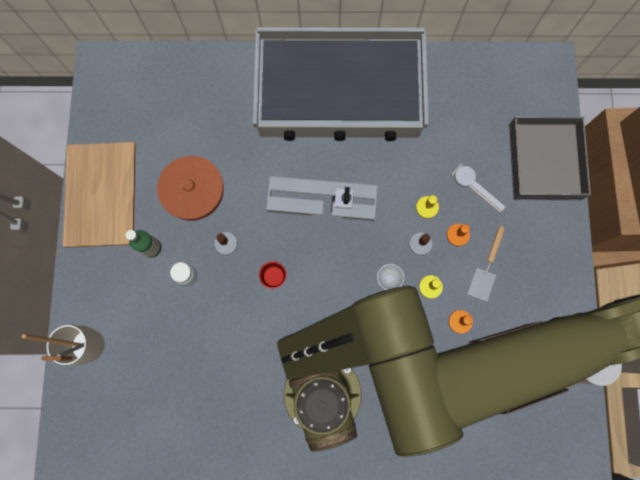

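View pics/side0.png

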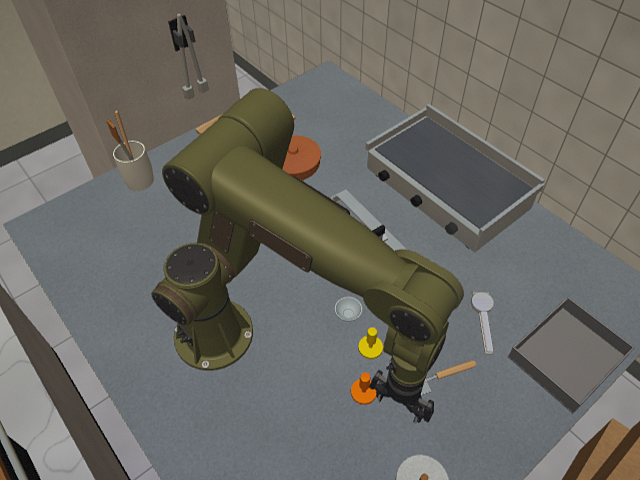

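```bash
python3 - <<'E'
from h import *
im=cv2.imread('pics/top0.png')
a=cv2.resize(im[165:265,255:390],None,fx=5.9,fy=5.9,interpolation=cv2.INTER_CUBIC)[:590]
cv2.imwrite('pics/rack0.png',a)
b=[cv2.resize(im[y-32:y+32,x-32:x+32],(264,264),interpolation=cv2.INTER_CUBIC) for x,y in((225,242),(421,243),(603,370))]
cv2.imwrite('pics/press0.png',np.hstack(b))
E
```

```text
(no output)
```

View pics/rack0.png

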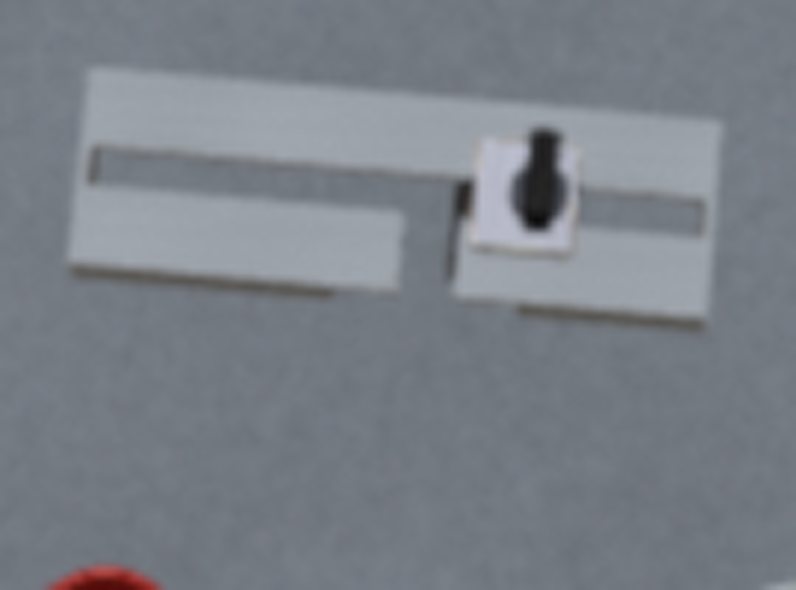

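View pics/press0.png

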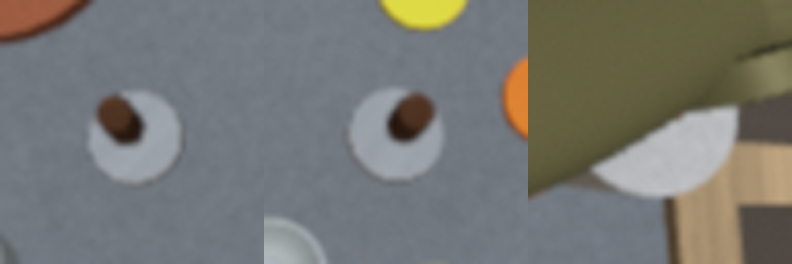

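```bash
cat >> h.py <<'E'
def fr(c,pts,z): return np.array([ray(c,u,v,z) for u,v in pts])
def crop2(x,y,f,x0,y0): return (x+.5)/f+x0-.5,(y+.5)/f+y0-.5
E
python3 - <<'E'
from h import *
c=shot('top')
P=fr(c,[crop2(x,y,5.9,255,165) for x,y in((90,67),(722,120),(708,318),(70,263))],.03);print(P.round(4))
# back-left, back-right, front-right, front-left : rack coords y=+171.5? 
d=(P[0]-P[1])+(P[3]-P[2]);yaw=np.arctan2(-d[0],d[1]);print('yaw',yaw, np.linalg.norm(P[0]-P[1]),np.linalg.norm(P[0]-P[3]))
S=fr(c,[crop2(x,y,5.9,255,165) for x,y in((93,166),(705,219))],.03);print('slot ends',S.round(4),np.linalg.norm(S[0]-S[1]))
N=fr(c,[crop2(x,y,5.9,255,165) for x,y in((401,291),(456,297))],.03);print('notch',N.round(4))
K=fr(c,[crop2(x,y,5.9,255,165) for x,y in((547,133),(538,195))],.092);print('knob bar far end(top), middle',K.round(4))
ST=fr(c,[crop2(x,y,5.9,255,165) for x,y in((480,140),(583,148),(575,257),(468,247))],.046);print('saddle',ST.round(4))
hsv=cv2.cvtColor(c['img'],cv2.COLOR_RGB2HSV)
for n,(u,v) in dict(pA=(225,243),pB=(421,244),ram=(273,277),bowl=(390,278)).items(): print(n,ray(c,u,v,.012).round(4))
for n,(u,v),z in (('oil top',(131,235),.2),('salt',(180,273),.09),('warmer',(190,188),.04),('Y',(428,207),.01),('Y2',(431,288),.01)): print(n,ray(c,u,v,z).round(3))
E
```

```text
[[ 0.6752  0.1691  0.03  ]
 [ 0.6473 -0.1726  0.03  ]
 [ 0.5375 -0.1638  0.03  ]
 [ 0.5657  0.1771  0.03  ]]
yaw -0.08198991335307951 0.3428138602713691 0.1098233951136466
slot ends [[ 0.6196  0.1661  0.03  ]
 [ 0.592  -0.1628  0.03  ]] 0.3300961558439782
notch [[ 5.513e-01 -1.000e-04  3.000e-02]
 [ 5.482e-01 -2.950e-02  3.000e-02]]
knob bar far end(top), middle [[ 0.6205 -0.0755  0.092 ]
 [ 0.5871 -0.0708  0.092 ]]
saddle [[ 0.6305 -0.0418  0.046 ]
 [ 0.6264 -0.0967  0.046 ]
 [ 0.5664 -0.0922  0.046 ]
 [ 0.5715 -0.0355  0.046 ]]
pA [0.4595 0.3071 0.012 ]
pB [ 0.4602 -0.3107  0.012 ]
ram [0.3524 0.1531 0.012 ]
bowl [ 0.3517 -0.2114  0.012 ]
oil top [0.444 0.539 0.2  ]
salt [0.352 0.424 0.09 ]
warmer [0.631 0.42  0.04 ]
Y [ 0.581 -0.337  0.01 ]
Y2 [ 0.322 -0.338  0.01 ]
```

>>> step_arm(deltas=[[1,[26,31,0],[0,0,-0.09]],[1,[26,31,0],[0,0,-0.09]],[1,[26,31,0],[0,0,-0.09]],[1,[26,31,0],[0,0,-0.109]],[1,[26,31,0],[0,0,0]],[1,[26,31,0],[0,0,0]],[1,[26,31,0],[0,0,0]],[1,[26,31,0],[0,0,0]]], grip_force=40)

```text
clock: 1.15
ee_pos: [0.3841, -0.3246, 0.2311]
ee_rot: [-0.0, 0.999, -0.041, -0.0]
ft_force: [0.8, -0.4, 0.6]
gripper_width: 0.0859
grasp_force: 0.0
```

>>> step_arm(deltas=[[1,[26,31,0],[0,0,0]],[1,[26,31,0],[0,0,0]],[1,[26,31,0],[0,0,0]],[1,[26,31,-10],[0,0,0]],[1,[26,31,-10],[0,0,0]],[1,[26,31,-10],[0,0,0]],[1,[26,31,-10],[0,0,0]],[1,[26,31,-10],[0,0,0]]])

```text
clock: 2.15
ee_pos: [0.5921, -0.0766, 0.1807]
ee_rot: [0.0, 0.999, -0.041, -0.0]
ft_force: [0.6, -0.5, 0.3]
gripper_width: 0.0854
grasp_force: 0.0
```

```bash
python3 - <<'E'
from h import *
s=env.sense();print(s['ee_pos'],s['ee_rot'],s['joint_pos'],s['clock'])
shot('top','top1');shot('side','side1')
E
```

```text
[ 0.59206133 -0.07662731  0.1807042 ] [ 3.63598822e-05  9.99157284e-01 -4.10449010e-02 -1.92976812e-04] [-1.28650271e-01  3.31806291e-01 -1.38481731e-01  1.10088642e+00
 -1.06204906e-04  3.09505527e+00] 2.15
```

View pics/top1.png

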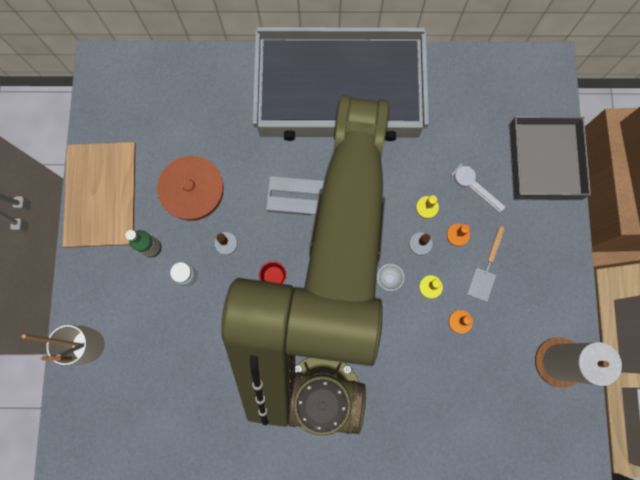

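View pics/side1.png

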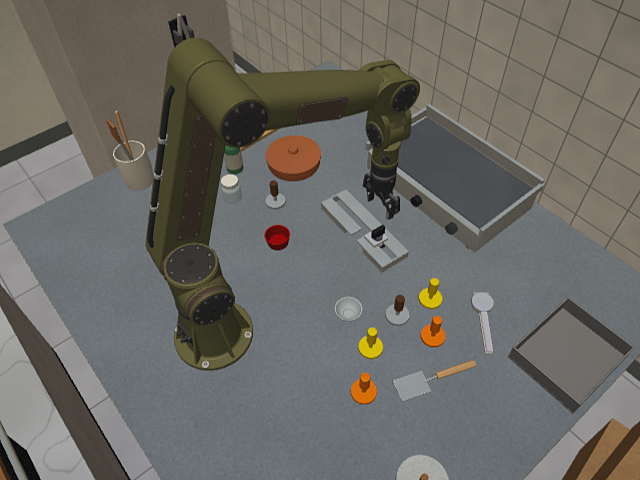

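>>> step_arm(deltas=[[1,[0,0,0],[0,0,0.1848]],[1,[0,0,0],[0,0,0.1848]],[1,[0,0,0],[0,0,0.1848]],[1,[0,0,0],[0,0,0.1848]],[1,[0,0,0],[0,0,0.1848]],[1,[0,0,0],[0,0,0.1848]],[1,[0,0,0],[0,0,0.1848]],[1,[0,0,0],[0,0,0.1848]]])

```text
clock: 3.25
ee_pos: [0.5909, -0.0784, 0.1813]
ee_rot: [-0.0, 0.764, 0.645, -0.0]
ft_force: [-0.9, 1.4, -0.1]
gripper_width: 0.0856
grasp_force: 0.0
```

>>> step_arm(deltas=[[1,[0,0,0],[0,0,0.1848]],[1,[0,0,0],[0,0,0.1848]],[1,[0,0,0],[0,0,0.1848]],[1,[0,0,0],[0,0,0.1848]],[1,[0,0,0],[0,0,0.1848]],[1,[0,0,0],[0,0,0.1848]],[1,[0,0,0],[0,0,0.1848]],[1,[0,0,0],[0,0,0.1848]]])

```text
clock: 4.25
ee_pos: [0.5909, -0.0784, 0.1813]
ee_rot: [-0.0, 0.13, 0.991, -0.0]
ft_force: [-0.1, 0.7, -0.2]
gripper_width: 0.0854
grasp_force: 0.0
```

>>> step_arm(deltas=[[1,[4,1,-10],[0,0,0.1848]],[1,[4,1,-20],[0,0,0]],[1,[0,0,-20],[0,0,0]],[1,[0,0,-20],[0,0,0]],[1,[0,0,-20],[0,0,0]],[1,[0,0,-15],[0,0,0]],[1,[0,0,-15],[0,0,0]],[1,[0,0,0],[0,0,0]]])

```text
clock: 5.25
ee_pos: [0.5984, -0.0758, 0.0601]
ee_rot: [-0.001, 0.041, 0.999, 0.0]
ft_force: [-0.5, 0.3, 0.7]
gripper_width: 0.0851
grasp_force: 0.0
```

```bash
python3 - <<'E'
from h import *
s=env.sense();print(s['ee_pos'],s['ee_rot'],s['joint_pos'],s['ft_force'])
c=shot('side');im=c['img'][:,:,::-1]
cv2.imwrite('pics/knob1.png',cv2.resize(im[150:290,310:450],None,fx=4.2,fy=4.2,interpolation=cv2.INTER_CUBIC))
E
```

```text
[ 0.59839657 -0.0757923   0.06007925] [-1.13840544e-03  4.11939276e-02  9.99150518e-01  8.41549688e-05] [-1.25974360e-01  4.39002152e-01 -2.76070669e-01  8.58006393e-01
 -2.50657420e-05 -4.35631033e-02] [-0.53990489  0.25608589  0.72454735]
```

View pics/knob1.png

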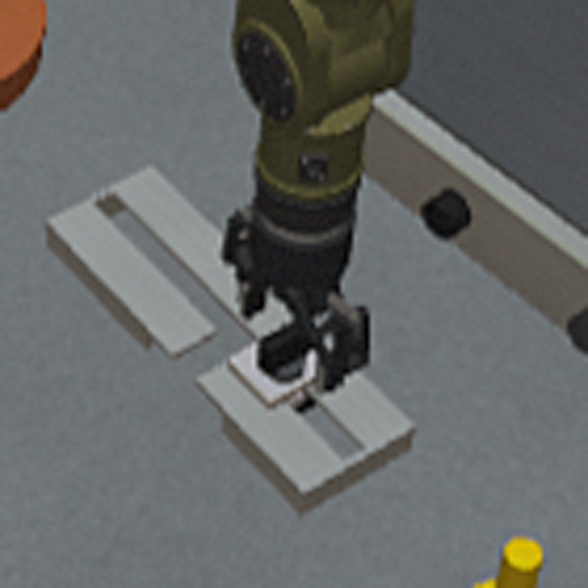

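The knob (crop ~290,355) sits between the open fingers. Close on it.

>>> step_arm(deltas=[[0,[1,1,0],[0,0,0]],[0,[0,0,0],[0,0,0]],[0,[0,0,0],[0,0,0]],[0,[0,0,0],[0,0,0]],[0,[0,0,0],[0,0,0]],[0,[0,0,0],[0,0,0]]], grip_force=50)

```text
clock: 6.05
ee_pos: [0.601, -0.0727, 0.062]
ee_rot: [0.001, 0.041, 0.999, 0.002]
ft_force: [-0.8, 6.4, 3.8]
gripper_width: 0.0155
grasp_force: 50.0
```

>>> step_arm(deltas=[[0,[0,0,0],[0,0,-0.18]],[0,[0,0,0],[0,0,-0.18]],[0,[0,0,0],[0,0,-0.18]],[0,[0,0,0],[0,0,-0.18]],[0,[0,0,0],[0,0,-0.18]],[0,[0,0,0],[0,0,-0.18]],[0,[0,0,0],[0,0,-0.18]],[0,[0,0,0],[0,0,-0.16]]])

```text
clock: 7.05
ee_pos: [0.6001, -0.0744, 0.062]
ee_rot: [-0.0, 0.684, 0.729, 0.0]
ft_force: [-3.1, 1.2, 6.6]
gripper_width: 0.0152
grasp_force: 50.2
```

>>> step_arm(deltas=[[0,[0,0,0],[0,0,0]],[0,[-0.7,-9,0],[0,0,0]],[0,[-0.7,-9,0],[0,0,0]],[0,[-0.7,-9,0],[0,0,0]],[0,[-0.7,-9,0],[0,0,0]],[0,[-0.7,-9,0],[0,0,0]],[0,[-0.7,-8,0],[0,0,0]],[0,[0,0,0],[0,0,0]]])

```text
clock: 8.05
ee_pos: [0.5958, -0.1249, 0.0619]
ee_rot: [-0.002, 0.682, 0.731, 0.002]
ft_force: [-2.7, 9.1, 7.4]
gripper_width: 0.0153
grasp_force: 50.4
```

>>> step_arm(deltas=[[0,[0,1,0],[0,0,0]],[1,[0,0,0],[0,0,0]],[1,[0,0,0],[0,0,0]],[1,[0,0,0],[0,0,0]],[1,[0,0,20],[0,0,0]],[1,[0,0,35],[0,0,0]],[1,[0,0,35],[0,0,-0.145]],[1,[0,0,0],[0,0,0]]])

```text
clock: 9.05
ee_pos: [0.5986, -0.1274, 0.1545]
ee_rot: [0.002, 0.734, 0.679, 0.002]
ft_force: [0.9, 0.2, 0.7]
gripper_width: 0.0855
grasp_force: 0.0
```

>>> step_arm(deltas=[[1,[-22,-31,0],[0,0,0]],[1,[-23,-31,0],[0,0,0]],[1,[-23,-31,0],[0,0,0]],[1,[-23,-31,0],[0,0,0]],[1,[-23,-31,0],[0,0,0]],[1,[-22,-31,0],[0,0,0]],[1,[0,0,0],[0,0,0]]])

```text
clock: 9.93
ee_pos: [0.4583, -0.3143, 0.1502]
ee_rot: [-0.001, 0.735, 0.679, -0.0]
ft_force: [0.6, -0.2, 0.1]
gripper_width: 0.0852
grasp_force: 0.0
```

```bash
python3 - <<'E'
from h import *
s=env.sense();print(s['ee_pos'],s['ee_rot'],s['joint_pos'],s['ft_force'])
c=shot('top');d=shot('side');a=c['img'][:,:,::-1];im=d['img'][:,:,::-1]
cv2.imwrite('pics/m2.png',np.hstack([cv2.resize(a[160:290,250:450],(520,338)),cv2.resize(im[220:340,330:430],(280,338))]))
for n,x in(('top',c),('side',d)):
  for y in(-.09,-.094): 
    R=np.array([.607,.0105]);p=R+np.array([.082,.9966])*(y-.045); print(n,y,proj(x,[*p,.092]).round(1),proj(x,[*p,.046]).round(1))
  print('pB',proj(x,[.46,-.311,.1]).round(1),proj(x,[.46,-.311,.012]).round(1))
E
```

```text
[ 0.45830604 -0.31427449  0.15022551] [-7.05379998e-04  7.34528825e-01  6.78576981e-01 -4.33215928e-04] [-6.00768642e-01  2.78067816e-01 -2.84690642e-01  1.00960595e+00
 -5.31091669e-04  1.04917664e+00] [ 0.58884641 -0.15633533  0.12210885]
top -0.09 [363.2 194.9] [362.2 199.1]
top -0.094 [364.5 195.1] [363.4 199.2]
pB [426.3 238.4] [421.1 244.1]
side -0.09 [388.4 239.1] [387.3 248. ]
side -0.094 [389.2 239.9] [388.1 248.8]
pB [399.7 299.4] [397.  315.1]
```

View pics/m2.png

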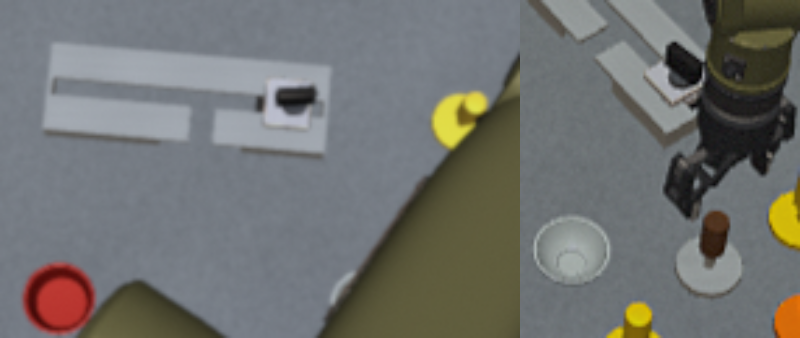

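>>> step_arm(deltas=[[1,[2,3,-20],[0,0,0]],[1,[0,0,-25],[0,0,0]],[1,[0,0,-25],[0,0,0]],[1,[0,0,-24],[0,0,0]],[0,[0,0,0],[0,0,0]],[0,[0,0,0],[0,0,0]],[0,[0,0,0],[0,0,0]],[0,[0,0,0],[0,0,0]]], grip_force=60)

```text
clock: 11.02
ee_pos: [0.463, -0.3101, 0.0586]
ee_rot: [0.001, 0.734, 0.68, 0.0]
ft_force: [-1.4, 2.0, 5.5]
gripper_width: 0.0264
grasp_force: 58.8
```

>>> step_arm(deltas=[[0,[0,0,0],[0,0,0]],[0,[0,0,10],[0,0,0]],[0,[0,0,10],[0,0,0]],[0,[0,0,0],[0,0,0]]])

```text
clock: 11.52
ee_pos: [0.4629, -0.3103, 0.0783]
ee_rot: [0.001, 0.734, 0.68, 0.0]
ft_force: [1.4, 0.0, -4.1]
gripper_width: 0.0265
grasp_force: 59.4
```

>>> step_arm(deltas=[[0,[4,40,0],[0,0,0]],[0,[4,40,0],[0,0,0]],[0,[4,40,0],[0,0,0]],[0,[4,40,0],[0,0,0]],[0,[4,40,0],[0,0,0]],[0,[4,40,0],[0,0,0]],[0,[3,40,0],[0,0,0]],[0,[0,20,-5],[0,0,0]]])

```text
clock: 12.52
ee_pos: [0.4896, -0.0079, 0.0724]
ee_rot: [0.0, 0.733, 0.68, 0.0]
ft_force: [-0.2, -1.3, -5.1]
gripper_width: 0.0269
grasp_force: 59.5
```

>>> step_arm(deltas=[[0,[0,0,-6],[0,0,0]],[0,[0,0,-4],[0,0,0]],[0,[0,0,0],[0,0,0]]])

```text
clock: 12.9
ee_pos: [0.4889, -0.0105, 0.0619]
ee_rot: [-0.0, 0.734, 0.679, -0.0]
ft_force: [-0.2, 0.0, -4.5]
gripper_width: 0.0266
grasp_force: 59.5
```

```bash
python3 - <<'E'
from h import *
s=env.sense();print(s['ee_pos'],s['ee_rot'],s['ft_force'],s['gripper_width'])
c=shot('top');d=shot('side');a=c['img'][:,:,::-1];im=d['img'][:,:,::-1]
cv2.imwrite('pics/m3.png',np.hstack([cv2.resize(a[160:290,250:410],(416,338)),cv2.resize(im[180:290,290:415],(384,338))]))
p=s['ee_pos']
for n,x in(('top',c),('side',d)):print(n,[proj(x,[p[0],p[1],z]).round(1) for z in(.005,.017,.055)])
E
```

```text
[ 0.48885085 -0.01054583  0.06185308] [-2.21995806e-04  7.33997489e-01  6.79152013e-01 -4.24502543e-04] [-0.21435671  0.03168854 -4.45248386] 0.026637882967127657
top [array([325.7, 235. ]), array([325.7, 234.2]), array([325.8, 231.6])]
side [array([339.2, 251.4]), array([339.3, 249.2]), array([339.4, 242.1])]
```

View pics/m3.png

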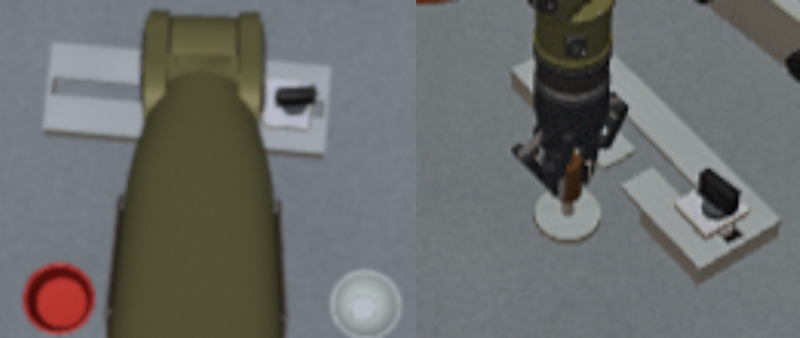

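>>> step_arm(deltas=[[0,[14.5,-1.1,0],[0,0,0]],[0,[14.5,-1.1,0],[0,0,0]],[0,[14.5,-1.1,0],[0,0,0]],[0,[14.5,-1.1,0],[0,0,0]],[0,[14.5,-1.1,0],[0,0,0]],[0,[14.5,-1.1,0],[0,0,0]],[0,[14.5,-1.1,0],[0,0,0]],[0,[14,-1.2,0],[0,0,0]]])

```text
clock: 14.0
ee_pos: [0.6057, -0.0187, 0.0622]
ee_rot: [-0.0, 0.734, 0.68, -0.0]
ft_force: [0.6, 1.5, -4.8]
gripper_width: 0.0267
grasp_force: 59.7
```

>>> step_arm(deltas=[[0,[0,0,0],[0,0,0]]])

```text
clock: 14.12
ee_pos: [0.6061, -0.0188, 0.0623]
ee_rot: [0.0, 0.734, 0.68, 0.0]
ft_force: [-0.2, 0.4, -4.4]
gripper_width: 0.0269
grasp_force: 59.9
```

>>> step_arm(deltas=[[0,[-1,10,0],[0,0,0]],[0,[1.7,22,0],[0,0,0]],[0,[1.7,22,0],[0,0,0]],[0,[1.7,22,0],[0,0,0]],[0,[1.7,22,0],[0,0,0]],[0,[1.7,22,0],[0,0,0]],[0,[1.7,22,0],[0,0,0]],[0,[0,0,0],[0,0,0]]])

```text
clock: 15.12
ee_pos: [0.6142, 0.1256, 0.0623]
ee_rot: [-0.0, 0.733, 0.68, 0.0]
ft_force: [0.6, -0.7, -4.0]
gripper_width: 0.0266
grasp_force: 59.9
```

>>> step_arm(deltas=[[0,[0.2,2,0],[0,0,0]],[0,[0.2,2,0],[0,0,0]],[0,[0.2,2,0],[0,0,0]],[0,[0,0,0],[0,0,0]]])

```text
clock: 15.62
ee_pos: [0.6146, 0.1291, 0.0623]
ee_rot: [0.0, 0.734, 0.679, 0.0]
ft_force: [-0.7, 0.2, -4.5]
gripper_width: 0.0269
grasp_force: 59.9
```

>>> step_arm(deltas=[[0,[1,1.5,0],[0,0,0]],[0,[0,0,-2],[0,0,0]],[0,[0,0,-1.5],[0,0,0]],[0,[0,0,0],[0,0,0]]])

```text
clock: 16.12
ee_pos: [0.6155, 0.1308, 0.0587]
ee_rot: [-0.0, 0.734, 0.68, -0.0]
ft_force: [-0.0, 0.3, -3.8]
gripper_width: 0.0268
grasp_force: 60.1
```

>>> step_arm(deltas=[[0,[0,0,-1.2],[0,0,0]],[0,[0,0,0],[0,0,0]],[1,[0,0,0],[0,0,0]],[1,[0,0,0],[0,0,0]],[1,[0,0,0],[0,0,0]],[1,[0,0,20],[0,0,0]],[1,[0,0,35],[0,0,0]],[1,[0,0,40],[0,0,0]]])

```text
clock: 17.12
ee_pos: [0.6151, 0.1307, 0.1529]
ee_rot: [-0.0, 0.734, 0.68, -0.001]
ft_force: [0.9, -0.5, 0.9]
gripper_width: 0.0854
grasp_force: 0.0
```

>>> step_arm(deltas=[[1,[-26,29,0],[0,0,0]],[1,[-26,29,0],[0,0,0]],[1,[-26,29,0],[0,0,0]],[1,[-26,29,0],[0,0,0]],[1,[-26,30,0],[0,0,0]],[1,[-26,30,0],[0,0,0]],[1,[0,0,0],[0,0,0]]])

```text
clock: 18.0
ee_pos: [0.4581, 0.3085, 0.1527]
ee_rot: [-0.0, 0.732, 0.681, 0.0]
ft_force: [1.0, 0.3, -1.3]
gripper_width: 0.0857
grasp_force: 0.0
```

```bash
python3 - <<'E'
from h import *
s=env.sense();print(s['ee_pos'],s['ee_rot'],s['ft_force'],s['gripper_width'])
c=shot('top');d=shot('side');a=c['img'][:,:,::-1];im=d['img'][:,:,::-1]
cv2.imwrite('pics/m4.png',np.hstack([cv2.resize(a[160:290,210:370],(416,338)),cv2.resize(im[150:260,245:370],(384,338))]))
for n,x in(('top',c),('side',d)):print(n,[proj(x,[.4595,.307,z]).round(1) for z in(.012,.1)],[proj(x,[.6168,.130,z]).round(1) for z in(.1,)])
E
```

```text
[0.45809156 0.30853406 0.15270491] [-2.18609134e-04  7.32359696e-01  6.80917925e-01  8.37103466e-05] [ 1.03892225  0.32218049 -1.28826621] 0.08570297724573687
top [array([225., 243.]), array([219.9, 237.3])] [array([280. , 187.1])]
side [array([274.8, 200.4]), array([272.8, 183.2])] [array([341., 190.])]
```

View pics/m4.png

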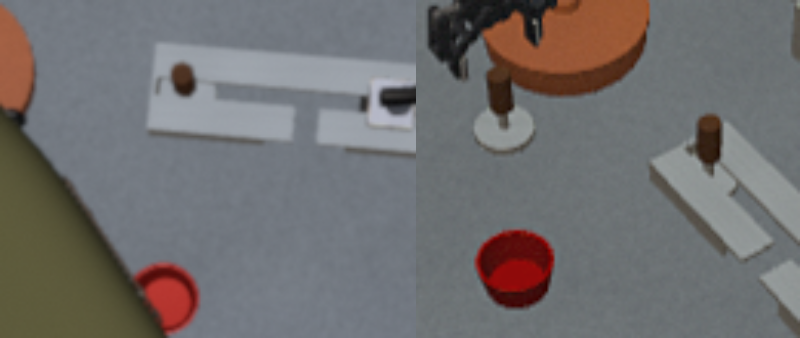

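```bash
python3 - <<'E'
from h import *
d=shot('side')
im=d['img'][165:220,255:300].astype(int)
m=((im.min(2)>135)&(im.max(2)-im.min(2)<30)).astype(np.uint8)
n,l,st,ce=cv2.connectedComponentsWithStats(m);i=1+st[1:,4].argmax();x,y,w,h,a=st[i];print(st[i])
u=255+x+(w-1)/2
for z,v in((.006,165+y+(h-1)/2),): print(u,v,ray(d,u,v,.009))
print(ray(d,273.6,192,.012), ray(d,245+(500-416)/3.072,150+73/3.073,.1))
E
```

```text
[  9  20  19  13 162]
273.0 191.0 [0.48378176 0.35071862 0.009     ]
[0.48095806 0.3428807  0.012     ] [0.48567537 0.34482011 0.1       ]
```

Press A was knocked to about (0.483, 0.345); I go there with the fingers part-closed to stay clear of the warmer.

>>> step_arm(deltas=[[0.65,[12,18,0],[0,0,0]],[0.65,[13,18,0],[0,0,0]],[0.65,[0,0,-10],[0,0,0]],[0.65,[0,0,0],[0,0,0]]])

```text
clock: 18.65
ee_pos: [0.4839, 0.3411, 0.1411]
ee_rot: [-0.0, 0.734, 0.679, -0.002]
ft_force: [0.2, -0.3, 0.3]
gripper_width: 0.0557
grasp_force: 0.0
```

```bash
python3 - <<'E'
from h import *
s=env.sense();print(s['ee_pos'],s['gripper_width'])
d=shot('side');im=d['img'][:,:,::-1]
p=s['ee_pos'];print([proj(d,[p[0],p[1],z]).round(1) for z in(.012,.1)])
cv2.imwrite('pics/m5.png',cv2.resize(im[150:220,230:320],(720,560),interpolation=cv2.INTER_CUBIC))
E
```

```text
[0.48386135 0.34112974 0.14107618] 0.055702098944427965
[array([274.5, 191.9]), array([272.6, 174.6])]
```

View pics/m5.png

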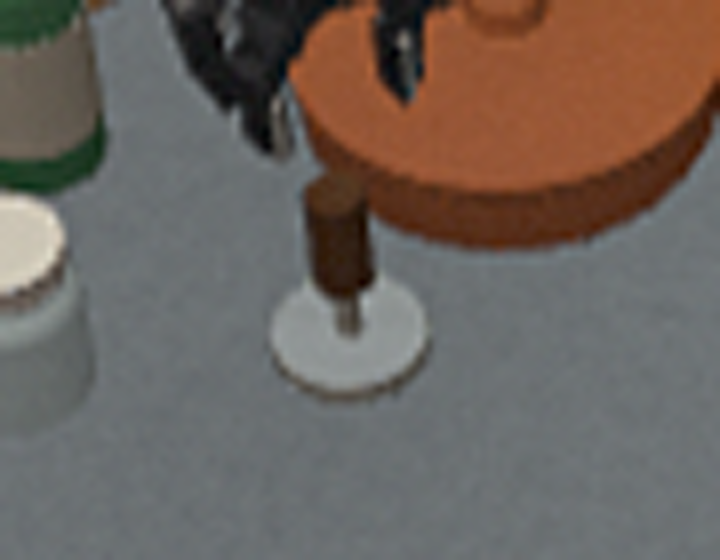

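>>> step_arm(deltas=[[0.65,[1,3,-15],[0,0,0]],[0.65,[0,0,-25],[0,0,0]],[0.65,[0,0,-25],[0,0,0]],[0.65,[0,0,-19],[0,0,0]],[0,[0,0,0],[0,0,0]],[0,[0,0,0],[0,0,0]],[0,[0,0,0],[0,0,0]],[0,[0,0,0],[0,0,0]]])

```text
clock: 19.7
ee_pos: [0.4858, 0.346, 0.059]
ee_rot: [0.0, 0.734, 0.68, 0.0]
ft_force: [0.3, 0.0, -3.3]
gripper_width: 0.0266
grasp_force: 58.7
```

>>> step_arm(deltas=[[0,[0,0,10],[0,0,0]],[0,[0,0,10],[0,0,0]],[0,[0,0,0],[0,0,0]]])

```text
clock: 20.08
ee_pos: [0.4866, 0.3465, 0.0802]
ee_rot: [0.0, 0.734, 0.68, 0.001]
ft_force: [-0.0, -0.5, -2.4]
gripper_width: 0.0267
grasp_force: 59.0
```

>>> step_arm(deltas=[[0,[0,-30,0],[0,0,0]],[0,[0,-47,0],[0,0,0]],[0,[0,-47,0],[0,0,0]],[0,[0,-47,0],[0,0,0]],[0,[0,-47,0],[0,0,0]],[0,[0,-47,0],[0,0,0]],[0,[1,-47,0],[0,0,0]],[0,[1,-45,0],[0,0,0]]])

```text
clock: 21.08
ee_pos: [0.4876, -0.0127, 0.0789]
ee_rot: [0.0, 0.734, 0.68, 0.0]
ft_force: [1.3, -0.4, -3.1]
gripper_width: 0.0269
grasp_force: 59.1
```

>>> step_arm(deltas=[[0,[0,0,-7],[0,0,0]],[0,[0,0,-7],[0,0,0]],[0,[0,0,-3],[0,0,0]],[0,[0,0,0],[0,0,0]]])

```text
clock: 21.58
ee_pos: [0.4872, -0.0102, 0.0612]
ee_rot: [-0.0, 0.733, 0.68, -0.0]
ft_force: [-0.2, -0.2, -3.0]
gripper_width: 0.0264
grasp_force: 59.4
```

```bash
python3 - <<'E'
from h import *
s=env.sense();print(s['ee_pos'],s['ee_rot'],s['ft_force'],s['gripper_width'])
d=shot('side');im=d['img'][:,:,::-1]
p=s['ee_pos'];print([proj(d,[p[0],p[1],z]).round(1) for z in(.016,.055)])
cv2.imwrite('pics/m6.png',cv2.resize(im[180:280,280:400],(720,600),interpolation=cv2.INTER_CUBIC))
E
```

```text
[ 0.48721765 -0.01021979  0.06119996] [-3.45854007e-04  7.33041204e-01  6.80184091e-01 -2.75924044e-04] [-0.21927729 -0.23363288 -2.99888322] 0.02641555546096478
[array([338.8, 249.6]), array([339. , 242.3])]
```

View pics/m6.png

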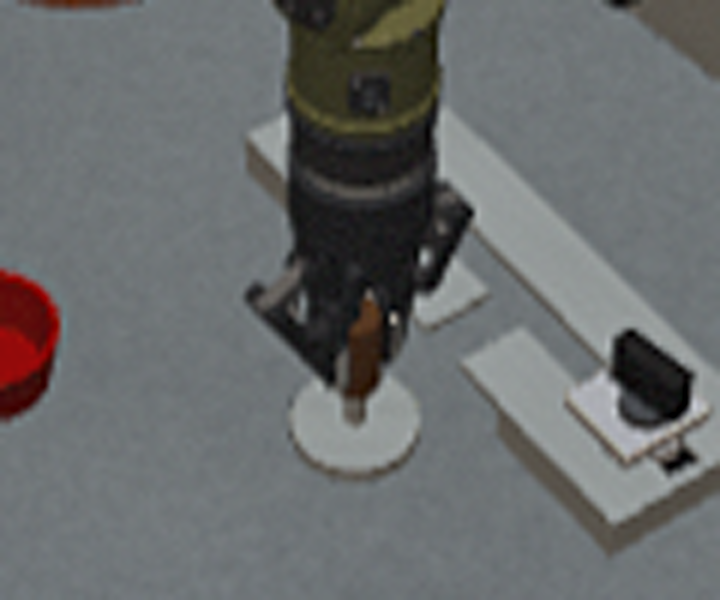

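>>> step_arm(deltas=[[0,[14.5,-1.1,0],[0,0,0]],[0,[14.5,-1.1,0],[0,0,0]],[0,[14.5,-1.1,0],[0,0,0]],[0,[14.5,-1.1,0],[0,0,0]],[0,[14.5,-1.2,0],[0,0,0]],[0,[14.5,-1.2,0],[0,0,0]],[0,[14.5,-1.2,0],[0,0,0]],[0,[15,-1.2,0],[0,0,0]]])

```text
clock: 22.62
ee_pos: [0.605, -0.0205, 0.0615]
ee_rot: [-0.0, 0.734, 0.68, -0.0]
ft_force: [-0.5, -0.0, -3.9]
gripper_width: 0.0266
grasp_force: 59.5
```

>>> step_arm(deltas=[[0,[0,0,0],[0,0,0]],[0,[1.1,13,0],[0,0,0]],[0,[1.1,13,0],[0,0,0]],[0,[1.1,13,0],[0,0,0]],[0,[1.1,13,0],[0,0,0]],[0,[1,13,0],[0,0,0]],[0,[0.6,8,0],[0,0,0]],[0,[0,0,0],[0,0,0]]])

```text
clock: 23.62
ee_pos: [0.6101, 0.0533, 0.0616]
ee_rot: [0.0, 0.733, 0.68, -0.0]
ft_force: [-0.6, 0.1, -3.1]
gripper_width: 0.027
grasp_force: 59.7
```

>>> step_arm(deltas=[[0,[0.2,2,-1],[0,0,0]],[0,[0.2,2,-1],[0,0,0]],[0,[0,0,0],[0,0,0]]])

```text
clock: 24.0
ee_pos: [0.6104, 0.0565, 0.0594]
ee_rot: [-0.0, 0.734, 0.679, -0.0]
ft_force: [-0.4, -0.3, -3.0]
gripper_width: 0.0272
grasp_force: 59.7
```

>>> step_arm(deltas=[[0,[0.2,1.5,-1],[0,0,0]],[0,[0.1,1,-1],[0,0,0]],[0,[0,0,0],[0,0,0]]])

```text
clock: 24.38
ee_pos: [0.6109, 0.0586, 0.0582]
ee_rot: [0.001, 0.734, 0.679, -0.0]
ft_force: [-1.7, -3.5, 4.2]
gripper_width: 0.0265
grasp_force: 60.5
```

>>> step_arm(deltas=[[0,[0,0,-0.6],[0,0,0]],[0,[0,0,0],[0,0,0]],[1,[0,0,0],[0,0,0]],[1,[0,0,0],[0,0,0]],[1,[0,0,0],[0,0,0]],[1,[0,0,20],[0,0,0]],[1,[0,0,35],[0,0,0]],[1,[0,0,40],[0,0,0]]])

```text
clock: 25.38
ee_pos: [0.6102, 0.0592, 0.1523]
ee_rot: [-0.001, 0.734, 0.68, -0.001]
ft_force: [1.5, -0.3, 0.5]
gripper_width: 0.0853
grasp_force: 0.0
```

>>> step_arm(deltas=[[1,[-2.4,-31,0],[0,0,0.14]],[1,[-2.4,-31,0],[0,0,0]],[1,[-2.4,-31,0],[0,0,0]],[1,[-2.4,-31,0],[0,0,0]],[1,[-2.4,-30,0],[0,0,0]],[1,[-2.4,-30,0],[0,0,0]],[1,[0,0,0],[0,0,0]]])

```text
clock: 26.25
ee_pos: [0.5962, -0.1265, 0.1518]
ee_rot: [0.0, 0.685, 0.728, -0.0]
ft_force: [-0.1, 0.5, 1.0]
gripper_width: 0.0855
grasp_force: 0.0
```

>>> step_arm(deltas=[[1,[0,0,-25],[0,0,0]],[1,[0,0,-25],[0,0,0]],[1,[0,0,-25],[0,0,0]],[1,[0,0,-15],[0,0,0]],[0,[0,0,0],[0,0,0]],[0,[0,0,0],[0,0,0]],[0,[0,0,0],[0,0,0]],[0,[0,0,0],[0,0,0]]], grip_force=50)

```text
clock: 27.25
ee_pos: [0.5959, -0.125, 0.0631]
ee_rot: [-0.0, 0.684, 0.729, -0.0]
ft_force: [-2.5, 0.4, 13.0]
gripper_width: 0.0155
grasp_force: 48.9
```

```bash
python3 - <<'E'
from h import *
s=env.sense();print(s['ee_pos'],s['ee_rot'],s['ft_force'],s['gripper_width'])
c=shot('top');d=shot('side');a=c['img'][:,:,::-1];im=d['img'][:,:,::-1]
cv2.imwrite('pics/m7.png',np.hstack([cv2.resize(a[160:290,250:410],(416,338)),cv2.resize(im[165:275,305:430],(384,338))]))
for n,x in(('top',c),('side',d)):print(n,[proj(x,[.607+.082*y,.0105+.9966*y,.1]).round(1) for y in(.120,.048)])
E
```

```text
[ 0.59590705 -0.12503624  0.0630764 ] [-1.94949465e-05  6.84316472e-01  7.29185055e-01 -3.48693585e-04] [-2.4841882   0.4011516  12.97999075] 0.01554764895272629
top [array([280. , 187.1]), array([303.5, 189.1])]
side [array([340.9, 190. ]), array([353.7, 202.8])]
```

View pics/m7.png

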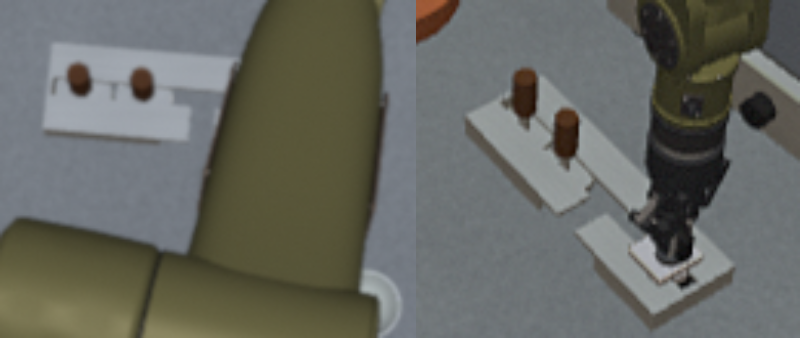

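>>> step_arm(deltas=[[0,[0.3,4,1],[0,0,0]],[0,[1.1,13,0],[0,0,0]],[0,[1.1,13,0],[0,0,0]],[0,[1.1,13,0],[0,0,0]],[0,[1.1,14,0],[0,0,0]],[0,[1.2,14,0],[0,0,0]],[0,[1.2,14,0],[0,0,0]],[0,[0.8,9,0],[0,0,0]]])

```text
clock: 28.35
ee_pos: [0.6041, -0.0294, 0.0631]
ee_rot: [-0.0, 0.684, 0.73, -0.0]
ft_force: [-4.5, -1.7, 5.0]
gripper_width: 0.0151
grasp_force: 50.1
```

>>> step_arm(deltas=[[0,[0.2,2,0],[0,0,0]],[0,[0.2,2,0],[0,0,0]],[0,[0,0,0],[0,0,0]]])

```text
clock: 28.72
ee_pos: [0.6044, -0.0256, 0.0631]
ee_rot: [-0.001, 0.684, 0.73, 0.0]
ft_force: [-5.5, 0.4, 5.5]
gripper_width: 0.0156
grasp_force: 50.1
```

>>> step_arm(deltas=[[0,[-0.2,1.5,0],[0,0,0]],[0,[0.1,1.5,0],[0,0,0]],[0,[0,0,0],[0,0,0]]])

```text
clock: 29.1
ee_pos: [0.6045, -0.0233, 0.0631]
ee_rot: [-0.0, 0.684, 0.729, 0.0]
ft_force: [-4.0, -1.1, 5.6]
gripper_width: 0.0152
grasp_force: 50.1
```

>>> step_arm(deltas=[[0,[0.1,1.5,0],[0,0,0]],[0,[0,0,0],[0,0,0]]])

```text
clock: 29.35
ee_pos: [0.6046, -0.0225, 0.0631]
ee_rot: [0.0, 0.684, 0.729, -0.0]
ft_force: [-4.9, -3.2, 5.7]
gripper_width: 0.0154
grasp_force: 50.1
```

>>> step_arm(deltas=[[0,[0.1,1.5,0],[0,0,0]],[0,[0.1,1.5,0],[0,0,0]],[0,[0,0,0],[0,0,0]]])

```text
clock: 29.72
ee_pos: [0.6049, -0.0199, 0.0631]
ee_rot: [0.001, 0.684, 0.729, -0.001]
ft_force: [-4.2, -4.2, 4.1]
gripper_width: 0.0153
grasp_force: 50.1
```

>>> step_arm(deltas=[[0,[0.1,1.5,0],[0,0,0]],[0,[0.1,1.5,0],[0,0,0]],[0,[0,0,0],[0,0,0]]])

```text
clock: 30.1
ee_pos: [0.6049, -0.0188, 0.0631]
ee_rot: [0.002, 0.685, 0.729, -0.002]
ft_force: [-5.0, -9.5, 5.5]
gripper_width: 0.0151
grasp_force: 50.1
```

```bash
python3 - <<'E'
from h import *
s=env.sense();print(s['ee_pos'],s['ft_force'])
d=shot('side');im=d['img'][:,:,::-1]
cv2.imwrite('pics/m8.png',cv2.resize(im[165:255,315:405],(600,600),interpolation=cv2.INTER_CUBIC))
E
```

```text
[ 0.60492419 -0.018799    0.06311616] [-4.9729752  -9.51614317  5.5043647 ]
```

View pics/m8.png

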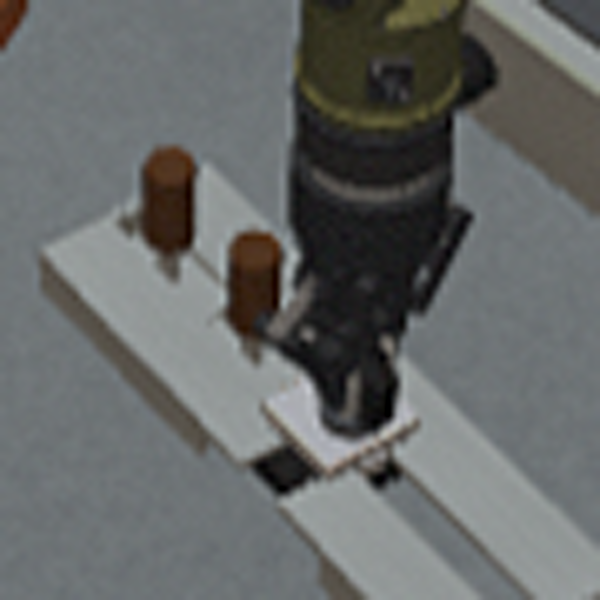

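>>> step_arm(deltas=[[0,[0,0,0],[0,0,0.185]],[0,[0,0,0],[0,0,0.185]],[0,[0,0,0],[0,0,0.185]],[0,[0,0,0],[0,0,0.185]],[0,[0,0,0],[0,0,0.185]],[0,[0,0,0],[0,0,0.185]],[0,[0,0,0],[0,0,0.185]],[0,[0,0,0],[0,0,0.16]]])

```text
clock: 31.15
ee_pos: [0.606, -0.0176, 0.0632]
ee_rot: [0.001, 0.024, 1.0, -0.001]
ft_force: [-3.0, -6.0, 4.4]
gripper_width: 0.0151
grasp_force: 58.4
```

>>> step_arm(deltas=[[0,[0,0,0],[0,0,0]],[0,[0,0,0],[0,0,0]]])

```text
clock: 31.4
ee_pos: [0.606, -0.0176, 0.0632]
ee_rot: [0.001, 0.028, 1.0, -0.001]
ft_force: [-1.8, -5.7, 2.6]
gripper_width: 0.015
grasp_force: 54.5
```

>>> step_arm(deltas=[[0.5,[0,0,0],[0,0,0]],[0.5,[0,0,0],[0,0,0]],[0.5,[0,0,0],[0,0,0]],[0.5,[0,0,10],[0,0,0]],[0.5,[0,0,25],[0,0,0]],[0.5,[0,0,35],[0,0,0]],[0.5,[0,0,35],[0,0,0]],[0.5,[0,0,40],[0,0,0]]])

```text
clock: 32.4
ee_pos: [0.6049, -0.0162, 0.2097]
ee_rot: [0.0, 0.026, 1.0, 0.0]
ft_force: [-0.5, 0.3, 0.2]
gripper_width: 0.0426
grasp_force: 0.0
```

>>> step_arm(deltas=[[0.5,[0,-40,10],[0,0,0]],[0.5,[0,-50,10],[0,0,0]],[0.5,[0,-50,0],[0,0,0]],[0.5,[0,-50,0],[0,0,0]],[0.5,[0,-50,0],[0,0,0]],[0.5,[0,-40,0],[0,0,0]],[0.5,[0,0,0],[0,0,0]]])

```text
clock: 33.28
ee_pos: [0.6047, -0.2992, 0.2283]
ee_rot: [0.0, 0.028, 1.0, -0.0]
ft_force: [-0.1, 0.6, -0.7]
gripper_width: 0.0425
grasp_force: 0.0
```

```bash
python3 - <<'E'
from h import *
c=shot('top');d=shot('side');a=c['img'][:,:,::-1];im=d['img'][:,:,::-1]
cv2.imwrite('pics/m9.png',np.hstack([cv2.resize(a[165:235,255:390],(450,340),interpolation=cv2.INTER_CUBIC),cv2.resize(im[165:260,310:405],(340,340),interpolation=cv2.INTER_CUBIC)]))
for y in(.12,.048,-.033):print(y,proj(c,[.607+.082*y,.0105+.9966*y,.096]).round(1))
E
```

```text
0.12 [280.1 187.5]
0.048 [303.5 189.5]
-0.033 [329.9 191.7]
```

View pics/m9.png

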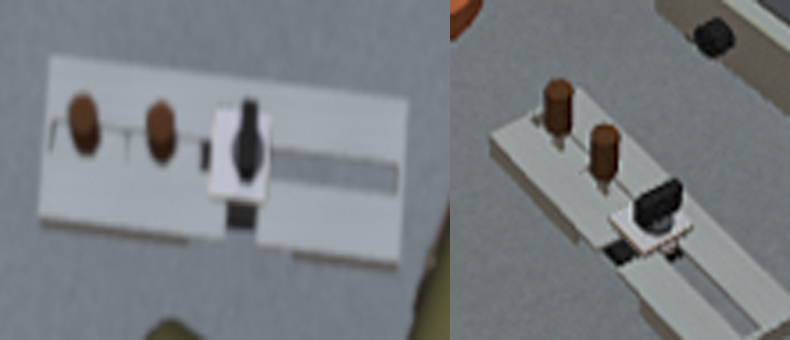

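The row is snug: handles at 279.9 and 303.3 px, knob at 329.7 px, all within 0.2 px of expected. The knob bar lies across the slot, so the stop is locked.

```bash
python3 -c "
from workcell import close_job
print(close_job())"
```

```text
the job is handed in; nothing more can be done
None
```

I stowed both presses (only two were present) snug against the closed end and locked the stop, and I've handed the job in; the judge returned no verdict.

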